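# Clamp the pellet die and draw its plunger to the groove

### The arm

A 7-joint arm with a two-finger parallel gripper is mounted at the origin on a cart in front of the work surface, level with it; the furniture and walls round the work are solid. World frame = base frame: x ahead of the robot, y to its left, z up, the work surface at z = 0. Lengths are in m, angles in degrees, forces in N, time in s.
With the tool pointing down it reaches from about 0.425 to 0.95 m from the base axis. Payload 4.7 kg.
Tool frame: the origin (TCP) lies between the finger pads; the fingertips stand 17 mm ahead of it and the grasp point (between the pads) lies 2 mm behind it; x points along the fingers, z is the direction in which the jaws open and shut, and the axes are right-handed (so a half turn about x gives the same grasp; the last joint's range is limited). The gripper opens to 85 mm and grips with 20 to 120 N. Pads are 22 mm wide; open, the fingers measure 114 mm over their backs; the gripper's body (76 mm by 85 mm) begins 54 mm behind the grasp point. The pads swing forward as they close: fully open they stand 13 mm farther back than shut.
Start: joints at [-78.547, 26.849, -2.785, 87.806, 1.381, 65.374, -4.715], TCP at [0.153, 0.657, 0.248] pointing down, gripper open.
Joint ranges: [-148.3, 148.3], [-19.14, 114.17], [-79.39, 73.82], [5.75, 140.21], [-59.74, 239.74], [12.07, 113.84], [-152.46, 152.46]. Speed limits (degrees/s): [147.25, 147.25, 180, 180, 180, 180, 180].

### API

Orientations are given as a 3x3 rotation matrix whose columns are the frame's x, y, z axes.
In Python, from cell import state, grab_frame, camera_params, hand_in gives the robot as it stands.
- The arm moves only by the shell command python3 -m crank 'ROWS' [FORCE]. ROWS is JSON, a list that holds one entry, the list of rows, each a list of 5 numbers: the opening, from 0 (shut) to 1 (fully open), then the shift along the world's x, y, z in cm, then the turn about the world's z in degrees. A call has 1 to 8 rows; each row shifts and turns the commanded pose from where the row before left it; what a row does not reach is not made up. A row lasts 1/10 s, in which the tool goes at most 50 mm and 8.59 degrees, less where a joint would pass 70% of its speed; a pose out of reach is approached as far as the arm can. A call is refused whole if a number of a shift passes 5 or a number of a turn 8.59, either way. A call with a gripper value outside its range is refused whole. The fingers move at their own pace and stop on an object; FORCE is the grip in N (left out, the last holds). Time passes only in rows, so rows that do not move let the fingers close. It gives the time, the measured TCP pose, the force and the opening at its end, in the units of the state.
- state(): the state, without advancing time (a new reading comes with each control period).
- grab_frame(name): name is "side" or "top" or "wrist"; returns the picture (420x560x3 uint8, red, green, blue); there is no depth.
- camera_params(name): a dict with "fx", "fy", "cx", "cy" (pixels), "rvec" (rotation vector, rad) and "tvec" (3), from world to camera coordinates, as OpenCV has them; the wrist camera has in their place "hand_eye" (4x4, takes a point from camera to tool coordinates, whose origin is the TCP and whose axes are the tool frame's). Camera axes: x right, y down, z forward; pixel columns grow to the right and rows downward; lengths in m; the calibration is good to about 2 mm. A picture is of the moment at which its call begins: read the wrist's pose just before it. camera_params takes no time and is no camera call.
- hand_in(): hands the job in, once; it reports no verdict.
The state is a dict: "time_s": time; "qpos": joint angles; "dq": joint speeds; "effort": joint torques, N m; "tcp_pos": TCP position; "tool_rot": TCP orientation; "wrist_force": force on the tool from outside, world axes, zero at the start; "ft_torque": the same for the moment, N m; "grip_width": opening from 0.0 (shut) to 1.0 (fully open).
Only numpy, scipy, OpenCV 4.12 (cv2) and the standard library are available. Lean on these libraries where they do the work, as an engineer would, in place of code of your own. Each camera call takes 0.05 s, during which the arm holds its last target. There are 200 camera calls.

### The job

Slide the pellet die on its base plate across the bench into the clamp fork, fully home against the back stop, so that the fork's lips hold it down. Then take the plunger by its head and draw it straight up, without jamming it or dragging the die up with it, until the groove turned round its rod has just come clear of the die's rim (about 25 mm of travel, the rod still in the bore), and finish holding it there in the gripper. Leave the other things on the bench where they are.

Things in the scene. Friction and masses are not known exactly. Their poses are not given: they have to be found in the camera images.
- fork: Fixed aluminium U-shaped clamp fork, 18.5 mm high. Origin on the bench where the die's axis stands when home; the die is pushed in along +x. Rails' inner faces at y = +-37.5 mm (x = -12 to 36 mm), lips reach 8.5 mm inwards, 13.5 mm above the bench; back stop face at x = 36 mm. Guides 12 mm high flare from the rails at 0.5 rad to x = -38 mm, 108 mm apart there.
- die: Loose steel die, 0.4-0.8 kg: cylinder 44 mm across on a base plate 10 mm thick. Origin under the bore axis, z up. Plate: y = +-35 mm, x = -70 (straight rear edge, to push on) to 35 mm (front). Rim at z = 62 mm; bore 17 mm wide, floor at z = 12 mm. Starts 100-130 mm short of home, up to 15 mm sideways, x axis within 0.15 rad of the fork's. Slides with a few N.
- plunger_head (a point): Centre of the plunger's round head, 26 mm across, 18 mm tall, 36 mm above the rim at the start. Below it a 16 mm rod stands loose on the bore's floor, z up along it; all 0.1 kg. A groove 8 mm wide round the rod is hidden in the bore; its lower edge starts 22 mm below the rim. Only weight and light rubbing resist the pull; let go, it drops back.
- weight_mid (a point): Centre of the brass calibration weight, 18 mm across, 31 mm tall; stands on the bench beside the work, to be left alone.
- petri_mid (a point): Centre of the lidded clear petri dish, 62 mm across, 14 mm tall; stands on the bench beside the work, to be left alone.
- vial_mid (a point): Centre of the small capped glass vial standing upright, 15 mm across, 45 mm tall; stands on the bench beside the work, to be left alone.
- die_foot_mid (a point): Centre of the loose spare die base, a low stepped steel disc 33 mm across, 16 mm tall; stands on the bench beside the work, to be left alone.
Things that resemble listed ones, but are neither listed nor needed, are in the scene too. Of the things that look like the part that bears plunger_head, the smaller one is meant.

How it is judged (in metres and radians):
On the way:
1. the die is fully home in the fork, the plunger still down in its bore (x of die in the frame of fork above -0.008 m and y of die in the frame of fork between -0.006 and 0.006 m and angle between the x axis of die and the x axis of fork, either way round below 0.12 rad and z of plunger_head in the frame of die below 0.104 m), for 0.2 s.
At the end, for the whole second after the job is handed in: Die home in the fork (within 8 mm of the stop, 6 mm sideways, 0.12 rad), flat on the bench (under 2.5 mm up, 0.04 rad), not touched by the robot; plunger 18 to 32 mm higher in its bore than at the start, in line with the bore, still, gripped by the fingers (x of die in the frame of fork above -0.008 m and y of die in the frame of fork between -0.006 and 0.006 m and angle between the x axis of die and the x axis of fork, either way round below 0.12 rad and z of plunger_head in the frame of die between 0.116 and 0.13 m and horizontal distance between plunger_head and die below 0.008 m and angle between the z axis of plunger_head and the z axis of die, either way round below 0.08 rad and height (world z) of die below 0.0025 m and angle between die's own z axis and vertical below 0.04 rad and contact force between the fingers and plunger above 1 N and contact force between the arm and die below 0.5 N and linear speed of plunger below 0.02 m/s); the arm keeps its last pose, push and grip.
It fails at once if the plunger is pulled out of the bore (z of plunger_head in the frame of die above 0.144 m).
It fails at once if the die is tipped or lifted off the bench (angle between die's own z axis and vertical above 0.15 rad or height (world z) of die above 0.012 m).
It fails at once if a bystander is disturbed (distance of any of weight_mid, petri_mid, vial_mid, die_foot_mid from where it was at the start of the episode above 0.015 m).
It also fails if it takes over 48 s, if anything falls off the work surface, if the arm or the gripper's body presses on something with over 40 N, if the wrist force passes 120 N, or if a joint passes its speed limit or range.

## Working session

There is one attempt and no reset: what is moved stays moved. The work goes in short steps, Python scripts to look and compute and a shell command to move; the robot and the scene stay as the last step left them, time stands still between calls to the robot, and variables do not carry over. Pictures are saved under pics/ and viewed, about 8 in all and at most 12, crops included, and the job is handed in when it is done.

```bash
mkdir -p pics
python3 - <<'E'
from cell import *
import cv2,numpy as np
for n in("top","side"):
    f=grab_frame(n); np.save(f"pics/{n}0.npy",f); cv2.imwrite(f"pics/{n}0.png",cv2.cvtColor(f,cv2.COLOR_RGB2BGR)); print(n,camera_params(n))
s=state();print(s["time_s"],s["tcp_pos"],s["tool_rot"],s["grip_width"],s["wrist_force"])
E
```

```text
top {'fx': 465.8123964548246, 'fy': 465.8123964548246, 'cx': 279.66794886179105, 'cy': 206.60033727963457, 'rvec': array([ 2.13309512, -2.17727154,  0.1339209 ]), 'tvec': array([-0.1522127 ,  0.52547062,  1.03671509])}
side {'fx': 472.9610984397685, 'fy': 472.9610984397685, 'cx': 273.95788007122803, 'cy': 217.86135943026898, 'rvec': array([ 0.32137462, -2.47726447,  1.64044644]), 'tvec': array([0.46623981, 0.17998378, 0.62978323])}
0.1 [0.15294617 0.65693771 0.24736225] [[-3.41161014e-04 -9.73957392e-01  2.26730860e-01]
 [-1.71877430e-03  2.26731109e-01  9.73955877e-01]
 [-9.99998465e-01 -5.74233994e-05 -1.75136475e-03]] 1.0012147423698143 [-0.2239313  -0.76012024 -1.02410218]
```

View pics/top0.png

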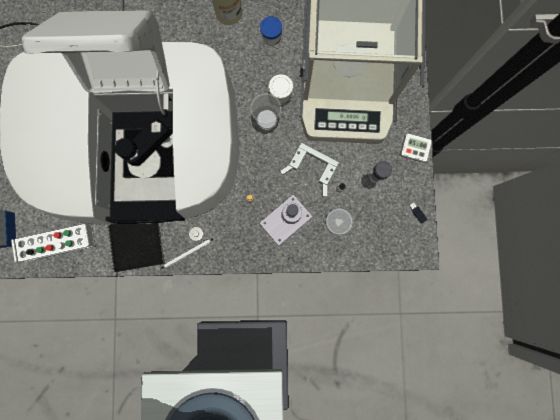

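View pics/side0.png

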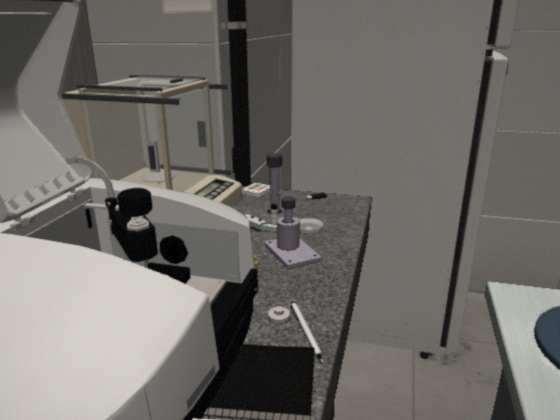

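Top view: the die is at about (288,218), the fork at (312,165), the petri dish at (339,221) and the die foot at (196,234). Two things look like the die or plunger: (290,212), short with a plate, and (382,172), taller. The one at (290,212) is smaller, so it should be the right one. I'll confirm that in an enlarged crop.

Run:
```python
import cv2,numpy as np
f=np.load("pics/top0.npy")[125:265,225:425,::-1]
g=np.load("pics/side0.npy")[145:285,215:345,::-1]
a=cv2.resize(f,(800,560),interpolation=cv2.INTER_CUBIC);cv2.imwrite("pics/c1.png",a)
cv2.imwrite("pics/c2.png",cv2.resize(g,None,fx=4,fy=4,interpolation=cv2.INTER_CUBIC))
```

```text
(no output)
```

View pics/c1.png

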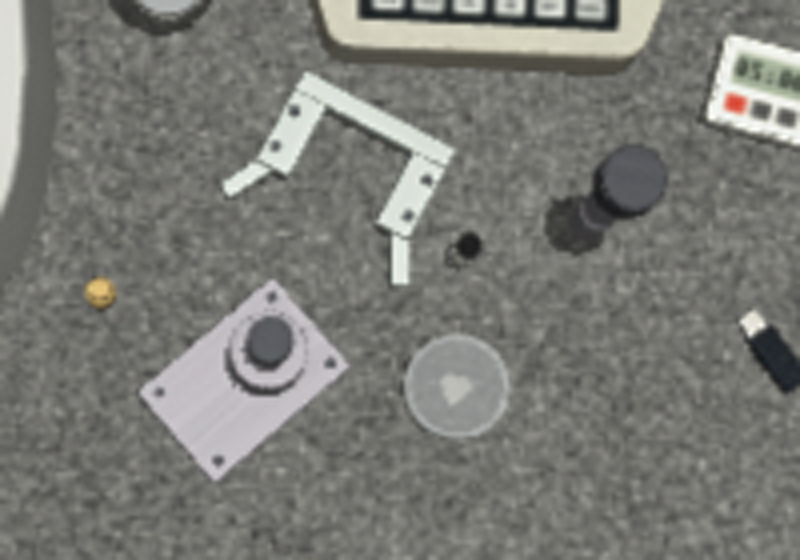

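View pics/c2.png

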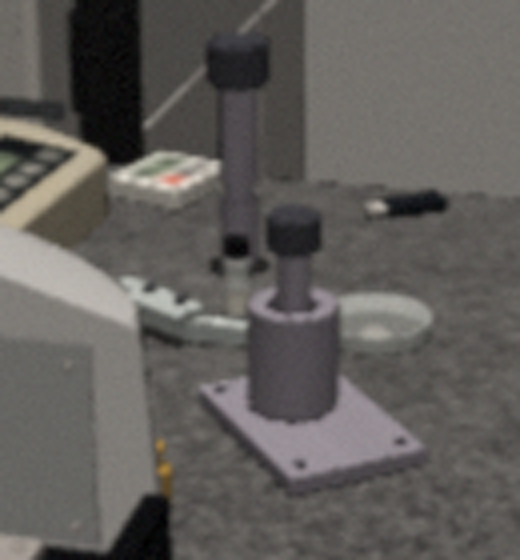

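Confirmed: the die with the small plunger is at crop (268,342), and the loose taller plunger at (630,180) is the lookalike. The vial is at (467,245), the weight at (100,292) and the petri dish at (457,385). Now I'll compute poses by ray-casting the corner pixels.

```bash
cat > h.py <<'E'
import cv2,numpy as np
from cell import *
def ray(n,uv,z):
    p=camera_params(n);K=np.array([[p['fx'],0,p['cx']],[0,p['fy'],p['cy']],[0,0,1]])
    R=cv2.Rodrigues(p['rvec'])[0];c=-R.T@p['tvec']
    d=(R.T@np.linalg.inv(K)@np.c_[np.atleast_2d(uv),np.ones(len(np.atleast_2d(uv)))].T).T
    return c+d*((z-c[2])/d[:,2])[:,None]
E
python3 - <<'E'
from h import *
f=np.load("pics/top0.npy");hsv=cv2.cvtColor(f,cv2.COLOR_RGB2HSV)
cr=lambda P:(np.array(P,float)+.5)/4-.5+[225,125]
L=np.array(f,int)
def big(m,c):
    n,l=cv2.connectedComponents(m.astype(np.uint8));return (l==l[c[1],c[0]])
pl=(L.min(2)>120);pl=big(pl,(272,225))
ct=max(cv2.findContours(pl.astype(np.uint8),0,2)[0],key=cv2.contourArea);r=cv2.minAreaRect(ct)
print("plate rect",r,"top px",cv2.boxPoints(r).tolist())
P=ray("top",cv2.boxPoints(r),.010)[:,:2];print(P)
E1=P[1]-P[0];E2=P[2]-P[1];print("lens",np.linalg.norm(E1),np.linalg.norm(E2))
Q=ray("top",cr([(140,393),(218,481),(350,365),(272,280)]),.010)[:,:2];print("hand corners",Q)
ax=(Q[3]+Q[2]-Q[0]-Q[1])/2;print("die len",np.linalg.norm(ax),"yaw",np.degrees(np.arctan2(ax[1],ax[0])));a=ax/np.linalg.norm(ax)
print("die origin",Q.mean(0)+a*.0175)
fk=(L.min(2)>150);fk=big(fk,(320,152))
ct=max(cv2.findContours(fk.astype(np.uint8),0,1)[0],key=cv2.contourArea)
F=ray("top",cr([(290,174),(378,222),(306,72),(455,152)]),.0185)[:,:2];G=ray("top",cr([(228,190),(400,283)]),.012)[:,:2]
print("fork",F,G)
for u,v in((F[0],F[1]),(F[2],F[3]),(G[0],G[1])):
    w=u-v;n=np.array([w[1],-w[0]])/np.linalg.norm(w);print("mid",(u+v)/2,np.linalg.norm(w),np.degrees(np.arctan2(n[1],n[0])))
for n,p,z in(("petri",(457,385),.014),("vial",(467,245),.045),("weight",(100,292),.031),("head",(268,342),.107),("rim",(268,350),.062),("tall",(630,180),.13)):print(n,ray("top",cr([p]),z)[0])
print("foot",ray("top",[(196,234)],.016))
E
```

```text
plate rect ((284.69415283203125, 219.53170776367188), (37.280662536621094, 50.32889175415039), 49.08561706542969) top px [[253.46951293945312, 221.92637634277344], [291.5025329589844, 188.96446228027344], [315.9187927246094, 217.1370391845703], [277.8857727050781, 250.0989532470703]]
[[ 0.49032568 -0.10099901]
 [ 0.56646252 -0.19167194]
 [ 0.49855951 -0.2471875 ]
 [ 0.42359661 -0.15674018]]
lens 0.1183993114598502 0.08770859129479673
hand corners [[ 0.48780527 -0.11534786]
 [ 0.43561816 -0.15985607]
 [ 0.50170895 -0.23840551]
 [ 0.55291853 -0.19399589]]
die len 0.10237864370511793 yaw -50.150110018032265
die origin [ 0.50572635 -0.19033653]
fork [[ 0.61441321 -0.20583776]
 [ 0.58468997 -0.25666601]
 [ 0.67571706 -0.21684598]
 [ 0.62556351 -0.30326561]] [[ 0.60692394 -0.1692263 ]
 [ 0.54927105 -0.26901042]]
mid [ 0.59955159 -0.23125188] 0.058881079844427746 -30.318155655755447
mid [ 0.65064029 -0.26005579] 0.09991861496237113 -30.128695117523545
mid [ 0.57809749 -0.21911836] 0.11524203760024772 -30.018296666159017
petri [ 0.48830839 -0.30001568  0.014     ]
vial [ 0.56545765 -0.30471401  0.045     ]
weight [ 0.54478338 -0.0940903   0.031     ]
head [ 0.50473804 -0.18836005  0.107     ]
rim [ 0.50558582 -0.18937686  0.062     ]
tall [ 0.58393325 -0.38033059  0.13      ]
foot [[0.46442053 0.03218049 0.016     ]]
```

```bash
python3 - <<'E'
from h import *
for z in(0.05,.12,.2):print(z,ray("top",[(40,208),(100,215),(170,222),(215,205),(237,150)],z)[:,:2].round(3).tolist())
E
python3 -m crank '[[[0.4,4,-5,0,0],[0.4,4,-5,0,0],[0.4,3.5,-5,0,0],[0.4,3,-5,0,0],[0.4,1,-5,0,0],[0.4,1,-5,0,-5],[0.4,1,-5,0,-5],[0.4,1,-5,0,-5]]]'
```

```text
0.05 [[0.528, 0.379], [0.509, 0.243], [0.49, 0.085], [0.527, -0.017], [0.653, -0.068]]
0.12 [[0.519, 0.343], [0.501, 0.216], [0.483, 0.068], [0.517, -0.027], [0.635, -0.074]]
0.2 [[0.508, 0.301], [0.492, 0.184], [0.476, 0.049], [0.507, -0.038], [0.615, -0.081]]
time_s: 0.9
tcp_pos: [0.3092, 0.2971, 0.2481]
tool_rot: [[-0.0, -0.88, 0.474], [-0.0, 0.474, 0.88], [-1.0, 0.0, -0.0]]
wrist_force: [1.2, 0.2, 0.9]
grip_width: 0.402
```

```bash
python3 -m crank '[[[0.4,3,-3,0,-5],[0.4,3,-4,0,-5],[0.4,2,-5,0,-6],[0.4,2,-5,0,-6],[0.4,1,-5,0,0],[0.4,1,-5,0,0],[0.4,0,-5,0,0],[0.4,0,-4,0,0]]]'
```

```text
time_s: 1.7
tcp_pos: [0.4253, -0.0544, 0.2483]
tool_rot: [[-0.0, -0.64, 0.769], [-0.0, 0.769, 0.64], [-1.0, -0.0, -0.0]]
wrist_force: [1.3, -0.0, -1.2]
grip_width: 0.399
```

```bash
python3 -m crank '[[[0.4,0.5,-3,-4,0],[0.4,1,-3,-4,0],[0.4,0,0,-4,0],[0.4,0,0,-4,0],[0.4,0,0,-4,0],[0.4,0,0,-1,0],[0.4,0,0,0,0]]]'
python3 - <<'E'
from h import *
f=grab_frame("wrist");cv2.imwrite("pics/w1.png",f[...,::-1]);print(state()["tcp_pos"],state()["wrist_force"])
E
```

```text
time_s: 2.4
tcp_pos: [0.4397, -0.1108, 0.0384]
tool_rot: [[-0.003, -0.641, 0.768], [0.0, 0.768, 0.641], [-1.0, 0.002, -0.002]]
wrist_force: [-0.3, -0.3, 0.6]
grip_width: 0.403
[ 0.44089179 -0.11102564  0.03969661] [1.00517876 0.02388303 0.82964013]
```

View pics/w1.png

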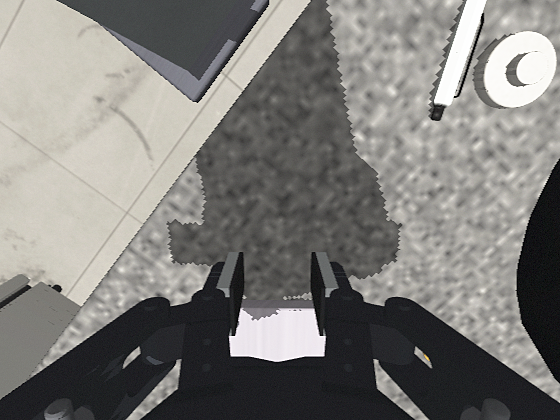

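The wrist view looks backwards. The plate's rear edge is between the fingers at row ~303, parallel to the jaw line and still ahead of the tool. Lowering in small steps and watching the force.

```bash
python3 -m crank '[[[0.4,0,0,-1.2,0],[0.4,0,0,-0.4,0],[0.4,0,0,0,0]]]' | egrep 'pos|force'
python3 -m crank '[[[0.4,0,0,-0.4,0],[0.4,0,0,0,0]]]'| egrep 'pos|force'
python3 -m crank '[[[0.4,0,0,-0.3,0],[0.4,0,0,0,0]]]'| egrep 'pos|force'
python3 - <<'E'
from h import *
f=grab_frame("top");cv2.imwrite("pics/t2.png",cv2.resize(f[140:265,225:375,::-1],None,fx=5,fy=5,interpolation=cv2.INTER_CUBIC)[:600])
E
```

```text
tcp_pos: [0.4409, -0.1106, 0.0236]
wrist_force: [-0.9, 0.3, -0.5]
tcp_pos: [0.4407, -0.1107, 0.0193]
wrist_force: [0.7, 0.8, -0.2]
tcp_pos: [0.4409, -0.1108, 0.0163]
wrist_force: [0.2, 0.6, -0.0]
```

View pics/t2.png

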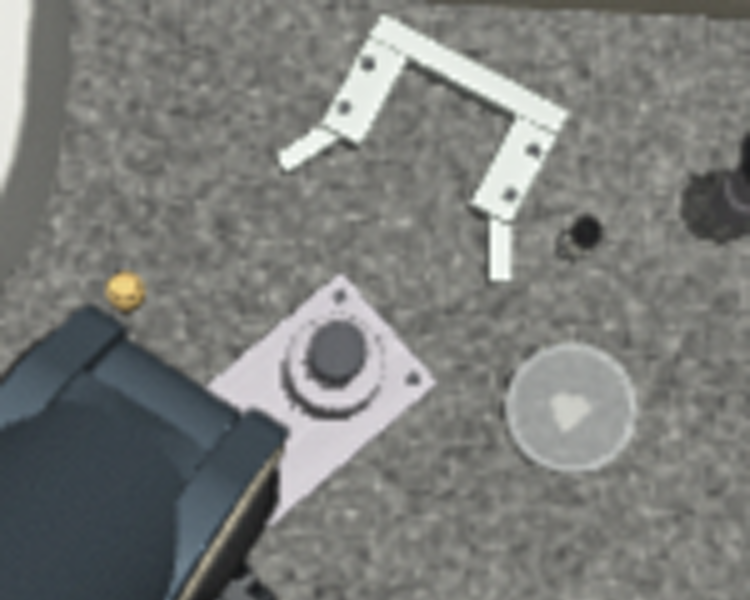

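No bench contact down to 16 mm. The die's yaw is about -50° and the fork's about -30°, which is 20° apart and more than the brief states, so I'll trust the pictures. I'll push with both fingers along an arc of R≈250 mm that both aligns and centres it. First comes the approach, then the first part of the arc.

```bash
python3 -m crank '[[[0.4,0.35,-0.42,0,0],[0.4,0.35,-0.42,0,0],[0.4,0.35,-0.42,0,0],[0.4,0.35,-0.42,0,0],[0.4,0,0,0,0]]]' | egrep 'pos|force'
python3 -m crank '[[[0.4,0.39,-0.455,0,1.4],[0.4,0.4,-0.445,0,1.4],[0.4,0.41,-0.435,0,1.4],[0.4,0.42,-0.425,0,1.4],[0.4,0.43,-0.415,0,1.4],[0.4,0.44,-0.405,0,1.4],[0.4,0,0,0,0]]]'
cat >> h.py <<'E'
def die():
    """die pose from plate+head in the top picture: prints head (z .098) and visible plate front edge"""
    f=grab_frame("top");hsv=f.astype(int)
    return f
E
python3 - <<'E'
from h import *
f=grab_frame("top");cv2.imwrite("pics/t3.png",cv2.resize(f[140:260,225:375,::-1],None,fx=5,fy=5,interpolation=cv2.INTER_CUBIC))
E
```

```text
tcp_pos: [0.4548, -0.128, 0.0163]
wrist_force: [-1.6, 0.6, 3.0]
time_s: 4.4
tcp_pos: [0.4751, -0.15, 0.0162]
tool_rot: [[-0.01, -0.748, 0.664], [0.008, 0.664, 0.748], [-1.0, 0.013, -0.001]]
wrist_force: [-10.6, 9.6, 16.7]
grip_width: 0.398
```

View pics/t3.png

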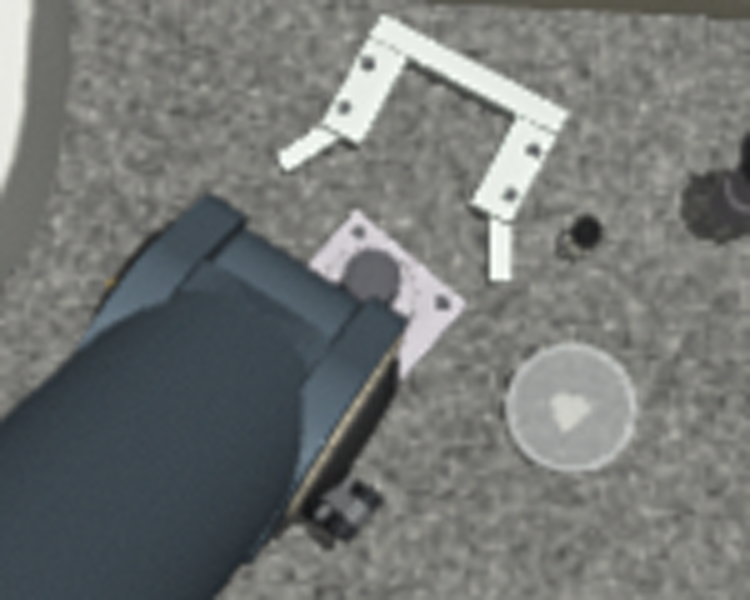

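Run:
```python
from h import *
Fo=np.array([.6099,-.2373]);h=np.radians(-30.1);R=np.array([[np.cos(h),np.sin(h)],[-np.sin(h),np.cos(h)]])
C=(np.array([(360,210),(465,303)],float)+.5)/5-.5+[225,140]
q=ray("top",C,.01)[:,:2];w=q[0]-q[1];a=np.array([w[1],-w[0]])/np.linalg.norm(w);print(q,np.linalg.norm(w),"yaw",np.degrees(np.arctan2(a[1],a[0])))
o=q.mean(0)-.035*a;print("origin",o,"fork frame",R@(o-Fo));s=state();t=np.array(s["tcp_pos"][:2])
print("tcp rel die: along",(t-o)@a,"lat",(t-o)@np.array([-a[1],a[0]]),s["wrist_force"],s["tcp_pos"],"tcp fork",R@(t-Fo))
```

```text
[[ 0.58382322 -0.2041206 ]
 [ 0.53845661 -0.25233806]] 0.06620462203697583 yaw -43.25513599135912
origin [ 0.53564908 -0.20424564] fork frame [-0.08081541 -0.00864061]
tcp rel die: along -0.08127798914053751 lat -0.0019327311542569074 [-10.41195219   7.84448707  17.1811729 ] [ 0.47512914 -0.14995766  0.01619051] tcp fork [-0.16040032  0.00797532]
```

```bash
python3 -m crank '[[[0.4,0,0,0.1,0],[0.4,0,0,0,0]]]' | egrep 'pos|force'
python3 -m crank '[[[0.4,0.45,-0.395,0,1.2],[0.4,0.46,-0.385,0,1.2],[0.4,0.47,-0.375,0,1.2],[0.4,0.475,-0.365,0,1.2],[0.4,0.485,-0.355,0,1.2],[0.4,0,0,0,0]]]'
cat > look.py <<'E'
from h import *
import sys
f=grab_frame("top");cv2.imwrite(f"pics/{sys.argv[1]}.png",cv2.resize(f[140:240,255:375,::-1],None,fx=6,fy=6,interpolation=cv2.INTER_CUBIC))
E
python3 look.py t4
```

```text
tcp_pos: [0.4787, -0.153, 0.017]
wrist_force: [-1.6, 2.1, -0.3]
time_s: 5.25
tcp_pos: [0.4979, -0.1689, 0.0163]
tool_rot: [[-0.012, -0.813, 0.582], [0.008, 0.582, 0.813], [-1.0, 0.015, -0.001]]
wrist_force: [-11.5, 7.3, 10.1]
grip_width: 0.4
```

View pics/t4.png

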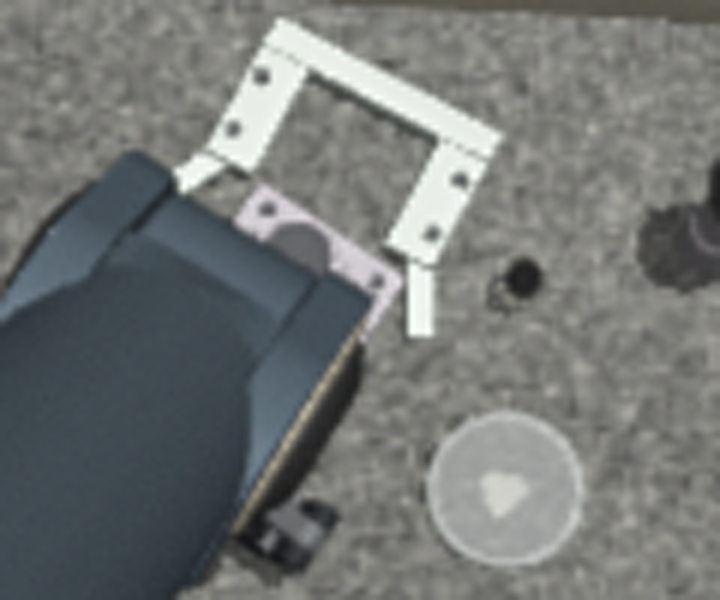

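The front corners are at crop (257,185) and (402,280), between the guides. Checking the pose.

```bash
cat > pose.py <<'E'
from h import *
import sys
v=list(map(float,sys.argv[1:5]))
Fo=np.array([.6099,-.2373]);h=np.radians(-30.1);R=np.array([[np.cos(h),np.sin(h)],[-np.sin(h),np.cos(h)]])
C=(np.array(v).reshape(2,2)+.5)/6-.5+[255,140]
q=ray("top",C,.01)[:,:2];w=q[0]-q[1];a=np.array([w[1],-w[0]])/np.linalg.norm(w)
o=q.mean(0)-.035*a;s=state();t=np.array(s["tcp_pos"][:2])
print("len",np.linalg.norm(w),"yaw",np.degrees(np.arctan2(a[1],a[0])),"die in fork",R@(o-Fo),"tcp rel die",(t-o)@a,(t-o)@np.array([-a[1],a[0]]),"tcp in fork",R@(t-Fo),s["tcp_pos"],s["wrist_force"])
E
python3 pose.py 257 185 402 280
```

```text
len 0.06836916148687845 yaw -34.980217795849136 die in fork [-0.05245659 -0.00424702] tcp rel die -0.0790252862750172 0.0006072084236333997 tcp in fork [-0.13114373  0.0030809 ] [ 0.49798592 -0.16886457  0.01631113] [-11.27892099   8.16713789   9.79989478]
```

```bash
python3 -m crank '[[[0.4,0.5,-0.34,0.1,1.1],[0.4,0.5,-0.335,0,1.1],[0.4,0.5,-0.33,0,1.1],[0.4,0.505,-0.32,0,1.1],[0.4,0.51,-0.315,0,1.1],[0.4,0.51,-0.315,0,0],[0.4,0,0,0,0]]]'
python3 - <<'E'
from h import *
Fo=np.array([.6099,-.2373]);h=np.radians(-30.1);R=np.array([[np.cos(h),np.sin(h)],[-np.sin(h),np.cos(h)]])
print("tcp in fork",R@(np.array(state()["tcp_pos"][:2])-Fo),state()["wrist_force"])
E
```

```text
time_s: 6.0
tcp_pos: [0.5034, -0.1721, 0.0162]
tool_rot: [[-0.068, -0.86, 0.506], [0.046, 0.504, 0.862], [-0.997, 0.082, 0.005]]
wrist_force: [-59.9, 41.2, 74.4]
grip_width: 0.402
tcp in fork [-0.12479684  0.00299501] [-59.87800244  41.18172887  74.38498495]
```

The push jammed, and the large upward force suggests the fingertips are also dragging on the bench. Backing off, raising and looking.

```bash
python3 -m crank '[[[0.4,-1.5,0.95,0,0],[0.4,-1.2,0.7,0,0],[0.4,-0.7,0.4,0,0],[0.4,0,0,0.3,0],[0.4,0,0,0,0]]]'
python3 look.py t5
```

```text
time_s: 6.5
tcp_pos: [0.5001, -0.1719, 0.0217]
tool_rot: [[0.001, -0.864, 0.504], [-0.0, 0.504, 0.864], [-1.0, -0.001, 0.0]]
wrist_force: [-1.4, 1.9, 0.6]
grip_width: 0.399
```

View pics/t5.png

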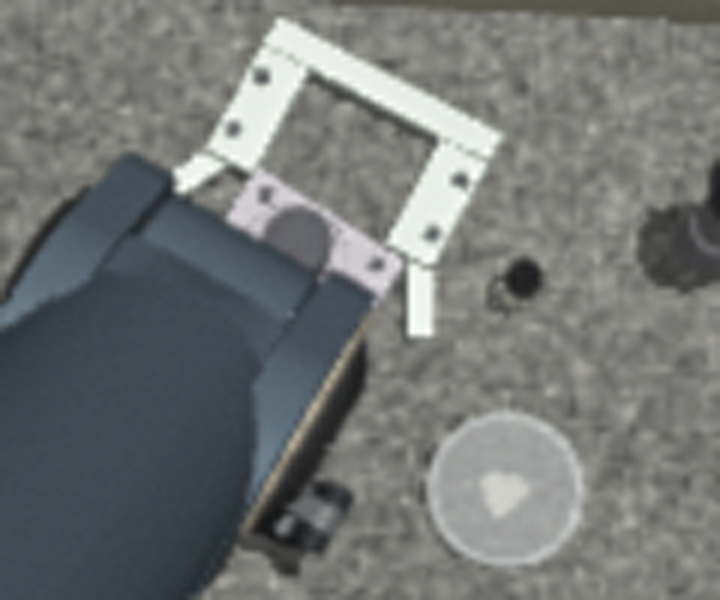

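The die is now aligned (front edge parallel to the back stop) with its front at the rail mouth, and the force has cleared. Pushing again with the fingers 5 mm higher, in small checked steps.

```bash
python3 -m crank '[[[0.4,0.52,-0.3,0,0],[0.4,0.52,-0.3,0,0],[0.4,0,0,0,0]]]'| egrep 'pos|force'
python3 -m crank '[[[0.4,0.52,-0.3,0,0],[0.4,0,0,0,0]]]'| egrep 'pos|force'
```

```text
tcp_pos: [0.5006, -0.173, 0.0195]
wrist_force: [-18.7, 10.1, 15.7]
tcp_pos: [0.5008, -0.1735, 0.0185]
wrist_force: [-27.3, 15.4, 20.4]
```

```bash
cat > edge.py <<'E'
from h import *
f=grab_frame("top");s=state()
g=cv2.resize(f[130:250,250:380],None,fx=4,fy=4,interpolation=cv2.INTER_CUBIC).astype(int)
R,G,B=g[...,0],g[...,1],g[...,2]
m=((B-G>6)&(G>125)&(R>G)).astype(np.uint8)
Fo=np.array([.6099,-.2373]);h=np.radians(-30.1);Rm=np.array([[np.cos(h),np.sin(h)],[-np.sin(h),np.cos(h)]])
v,u=np.nonzero(m);P=ray("top",np.c_[(u+.5)/4-.5+250,(v+.5)/4-.5+130],.01)[:,:2]
F=(P-Fo)@Rm.T
k=(abs(F[:,1])<45)&(F[:,0]<40)&(F[:,0]>-130);F=F[k]
print("n",len(F))
for y in range(-42,43,6):
    q=F[abs(F[:,1]-y/1000)<.001]
    if len(q)>3:print(y,"xmax %.1f"%(1e3*np.percentile(q[:,0],98)),"xmin %.1f"%(1e3*np.percentile(q[:,0],2)))
for x in range(-60,30,6):
    q=F[abs(F[:,0]-x/1000)<.001]
    if len(q)>3:print("x",x,"y %.1f..%.1f"%tuple(1e3*np.percentile(q[:,1],[2,98])))
w=((g.min(2)>150)&(B-G<2)).astype(np.uint8)
v,u=np.nonzero(w);P=ray("top",np.c_[(u+.5)/4-.5+250,(v+.5)/4-.5+130],.0185)[:,:2]
F=(P-Fo)@Rm.T;F=F[(abs(F[:,1])<.065)&(abs(F[:,0])<.06)]
for x in range(-42,48,8):
    q=F[abs(F[:,0]-x/1000)<.001][:,1]*1e3
    a=q[q>0];b=q[q<0]
    if len(a) and len(b):print("fork x",x,"left %.1f..%.1f right %.1f..%.1f"%(a.min(),a.max(),b.min(),b.max()))
print("tcp fork",Rm@(np.array(s["tcp_pos"][:2])-Fo),"q",np.round(s["qpos"],1))
E
python3 edge.py
```

```text
n 7
fork x -18 left 41.9..50.6 right -54.2..-40.8
fork x -10 left 0.0..51.7 right -49.7..-0.8
fork x -2 left 29.1..51.6 right -50.0..-28.0
fork x 6 left 29.5..52.3 right -49.7..-27.6
fork x 14 left 30.1..51.8 right -49.6..-27.6
fork x 22 left 30.2..52.5 right -49.6..-27.5
fork x 30 left 9.6..61.6 right -49.3..-27.8
fork x 38 left 0.0..52.4 right -49.5..-0.1
fork x 46 left 0.1..52.0 right -60.6..-0.2
tcp fork [-0.12644384  0.0004485 ] q [  1.   33.4  18.  117.2 -18.4  34.1  91.6]
```

Run:
```python
from h import *
f=grab_frame("top")
px=lambda u,v:f[int(round((v+.5)/6-.5+140)),int(round((u+.5)/6-.5+255))].tolist()
print("plate",px(265,210),px(350,265),px(240,200),"fork",px(240,110),px(430,210),px(400,100),px(422,310),px(195,172))
# profile along fork x at several y, at plate plane z=.01
p=camera_params("top");Fo=np.array([.6099,-.2373]);h=np.radians(-30.1)
c,s=np.cos(h),np.sin(h)
K=np.array([[p['fx'],0,p['cx']],[0,p['fy'],p['cy']],[0,0,1]])
for y in(-36,-32,-24,-16,16,24,28,32):
    xs=np.arange(-42,8,2);W=np.array([[Fo[0]+c*x/1e3-s*y/1e3,Fo[1]+s*x/1e3+c*y/1e3,.01] for x in xs])
    uv=cv2.projectPoints(W,p['rvec'],p['tvec'],K,None)[0][:,0].astype(np.float32)
    q=cv2.remap(f,uv[:,0][:,None],uv[:,1][:,None],cv2.INTER_LINEAR)[:,0].astype(int)
    print(y," ".join(f"{x}:{a[1]}/{a[0]-a[1]}" for x,a in zip(xs,q)))
```

```text
plate [67, 78, 87] [69, 81, 88] [69, 81, 88] fork [233, 238, 232] [233, 238, 233] [234, 239, 233] [237, 242, 237] [64, 75, 85]
-36 -42:121/1 -40:117/1 -38:112/1 -36:113/1 -34:120/1 -32:108/-1 -30:105/-2 -28:88/-3 -26:91/-4 -24:90/-4 -22:87/-7 -20:85/-8 -18:93/-6 -16:114/-4 -14:124/-2 -12:131/-3 -10:196/-6 -8:237/-5 -6:239/-5 -4:238/-4 -2:239/-5 0:239/-5 2:239/-5 4:239/-5 6:239/-5
-32 -42:81/-11 -40:81/-11 -38:81/-12 -36:80/-14 -34:81/-13 -32:81/-13 -30:80/-13 -28:80/-13 -26:80/-12 -24:81/-12 -22:81/-13 -20:79/-13 -18:76/-11 -16:84/-9 -14:119/-3 -12:141/-3 -10:196/-5 -8:240/-5 -6:241/-5 -4:240/-5 -2:240/-6 0:240/-6 2:238/-5 4:240/-5 6:239/-5
-24 -42:82/-13 -40:82/-14 -38:82/-14 -36:82/-14 -34:82/-14 -32:81/-13 -30:82/-13 -28:82/-13 -26:82/-12 -24:81/-12 -22:82/-13 -20:80/-13 -18:75/-11 -16:82/-8 -14:129/-1 -12:151/2 -10:115/2 -8:112/0 -6:118/0 -4:118/0 -2:124/0 0:131/0 2:129/0 4:126/0 6:132/-1
-16 -42:82/-14 -40:81/-13 -38:79/-12 -36:79/-11 -34:79/-11 -32:80/-12 -30:79/-12 -28:77/-12 -26:76/-11 -24:73/-11 -22:76/-11 -20:80/-9 -18:99/-6 -16:129/-4 -14:163/0 -12:204/2 -10:163/1 -8:140/0
[... 394 characters left out ...]
-13 -28:90/-13 -26:87/-13 -24:84/-13 -22:79/-12 -20:74/-10 -18:79/-5 -16:108/0 -14:143/2 -12:186/3 -10:188/4 -8:160/2 -6:134/0 -4:133/-1 -2:130/0 0:133/0 2:135/0 4:131/1 6:125/0
28 -42:73/-11 -40:78/-12 -38:91/-14 -36:100/-14 -34:99/-14 -32:97/-14 -30:95/-14 -28:92/-14 -26:88/-13 -24:84/-12 -22:79/-11 -20:77/-9 -18:115/-3 -16:169/2 -14:208/5 -12:201/4 -10:197/4 -8:168/1 -6:135/-1 -4:133/-1 -2:138/-1 0:134/0 2:130/0 4:131/-1 6:127/-1
32 -42:72/-11 -40:79/-12 -38:92/-14 -36:99/-14 -34:100/-15 -32:97/-14 -30:95/-14 -28:91/-14 -26:88/-13 -24:84/-12 -22:78/-12 -20:72/-10 -18:73/-5 -16:102/0 -14:104/0 -12:153/-3 -10:195/-5 -8:218/-7 -6:217/-6 -4:217/-5 -2:233/-5 0:212/-6 2:220/-6 4:219/-5 6:207/-6
```

The plate's front right corner is caught where the right guide meets the rail: the die sits about 5 mm to the right with friction locking it, so pushing from behind can't centre it. I'll instead hold the plate by its sides near the rear (70 mm wide, clear of the guides) so I can steer it sideways.

```bash
python3 -m crank '[[[0.4,-1.35,0.8,0,0],[0.4,-1.35,0.75,0,0],[0.4,0,0,2.5,-1.5],[1,0,0,3,-1.5],[1,0,0,0,0],[1,0,0,0,0],[1,0,0,0,0],[1,0,0,0,0]]]'
python3 - <<'E'
from h import *
f=grab_frame("wrist");s=state();cv2.imwrite("pics/w2.png",f[...,::-1]);t=np.array(s["tcp_pos"][:2])
Fo=np.array([.6099,-.2373]);h=np.radians(-30.1);R=np.array([[np.cos(h),np.sin(h)],[-np.sin(h),np.cos(h)]])
print("tcp fork",R@(t-Fo),np.round(camera_params("wrist")["hand_eye"],3).tolist())
E
python3 edge.py | tail -1; python3 look.py t6
```

```text
time_s: 7.95
tcp_pos: [0.4876, -0.1648, 0.0755]
tool_rot: [[-0.001, -0.837, 0.548], [0.0, 0.548, 0.837], [-1.0, 0.001, -0.001]]
wrist_force: [-0.5, 1.0, 0.7]
grip_width: 1.004
tcp fork [-0.14225802  0.00138591] [[-0.0, -0.289, 0.957, -0.126], [-0.001, -0.957, -0.289, 0.074], [1.0, -0.001, -0.0, 0.002], [0.0, 0.0, 0.0, 1.0]]
tcp fork [-0.14228074  0.00136913] q [ -3.5  26.4  22.2 119.3 -16.1  37.2  86.2]
```

View pics/w2.png

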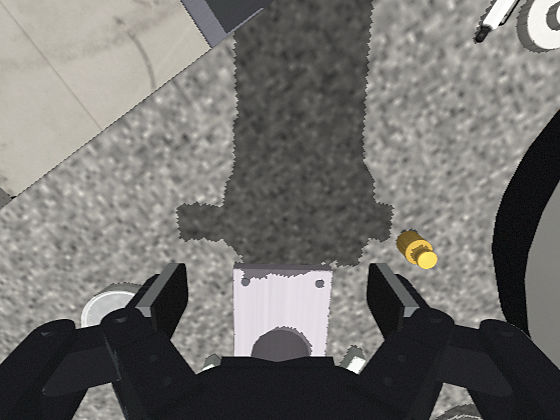

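The wrist view shows the plate's rear edge: top corners at about (234,271) and (331,271), squarely between the open fingers. Computing the offset.

```bash
cat > wr.py <<'E'
from h import *
import sys
def wray(uv,z):
    s=state();p=camera_params("wrist");H=p["hand_eye"];T=np.eye(4);T[:3,:3]=s["tool_rot"];T[:3,3]=s["tcp_pos"];M=T@H
    d=np.c_[(uv[:,0]-p["cx"])/p["fx"],(uv[:,1]-p["cy"])/p["fy"],np.ones(len(uv))]@M[:3,:3].T
    return M[:3,3]+d*((z-M[2,3])/d[:,2])[:,None]
if __name__=="__main__":
    Fo=np.array([.6099,-.2373]);h=np.radians(-30.1);R=np.array([[np.cos(h),np.sin(h)],[-np.sin(h),np.cos(h)]])
    P=wray(np.array([(234,271.5),(331,271.5)]),.01)[:,:2];s=state()
    F=(P-Fo)@R.T;t=R@(np.array(s["tcp_pos"][:2])-Fo);print("rear corners fork",F,"len",np.linalg.norm(P[0]-P[1]),"tcp",t)
    w=F[1]-F[0];w=w if w[1]>0 else -w;a=np.array([w[1],-w[0]])/np.linalg.norm(w);print("yaw rel fork",np.degrees(np.arctan2(a[1],a[0])),"origin",F.mean(0)+.07*a,"target tcp",F.mean(0)+.008*a,"step world cm",100*R.T@(F.mean(0)+.008*a-t))
E
python3 wr.py
```

```text
rear corners fork [[-0.11614798 -0.02836257]
 [-0.11246557  0.03898868]] len 0.06745184285331488 tcp [-0.14225709  0.0014232 ]
yaw rel fork -3.129516583174809 origin [-0.04441117  0.00149153] target tcp [-0.1063187   0.00487631] step world cm [ 3.28239193 -1.50360177]
```

```bash
python3 -m crank '[[[1,1.6,-0.8,0,0],[1,1.6,-0.8,0,0],[1,0,0,-2,0],[1,0,0,-2,0],[1,0,0,-1,0],[1,0,0,0,0]]]'
python3 -m crank '[[[1,0,0,-0.5,0],[1,0,0,0,0]]]'| egrep 'pos|force'
python3 -m crank '[[[1,0,0,-0.5,0],[1,0,0,0,0]]]'| egrep 'pos|force'
```

```text
time_s: 8.7
tcp_pos: [0.5186, -0.1804, 0.0248]
tool_rot: [[-0.003, -0.837, 0.548], [0.001, 0.548, 0.837], [-1.0, 0.003, -0.001]]
wrist_force: [-0.3, -0.1, 0.1]
grip_width: 1.001
tcp_pos: [0.52, -0.1808, 0.0215]
wrist_force: [0.6, 0.2, 0.3]
tcp_pos: [0.5198, -0.1806, 0.0162]
wrist_force: [-0.5, -1.0, -0.3]
```

```bash
python3 -m crank '[[[1,0,0,-0.4,0],[1,0,0,0,0]]]'| egrep 'pos|force'
python3 -m crank '[[[0.6,0,0,0,0],[0.6,0,0,0,0],[0.6,0,0,0,0],[0.6,0,0,0,0],[0.6,0,0,0,0]]]' 50
```

```text
tcp_pos: [0.5196, -0.1805, 0.012]
wrist_force: [-0.2, 0.8, -0.4]
time_s: 9.8
tcp_pos: [0.5197, -0.1808, 0.0129]
tool_rot: [[0.0, -0.836, 0.548], [0.0, 0.548, 0.836], [-1.0, 0.0, 0.0]]
wrist_force: [-1.5, 1.5, 4.9]
grip_width: 0.797
```

Holding the plate by its sides. Next: back off slightly, square up, centre and feed forward.

```bash
python3 -m crank '[[[0.6,-0.35,0.2,0.1,0],[0.6,-0.06,-0.11,0,1.5],[0.6,-0.06,-0.11,0,1.6],[0.6,0,0,0,0]]]' | egrep 'pos|force'
python3 -m crank '[[[0.6,0.43,-0.25,0,0],[0.6,0.43,-0.25,0,0],[0.6,0.43,-0.25,0,0],[0.6,0,0,0,0]]]'
```

```text
tcp_pos: [0.5141, -0.1806, 0.013]
wrist_force: [-2.1, 1.2, -0.9]
time_s: 10.6
tcp_pos: [0.529, -0.1888, 0.0132]
tool_rot: [[0.001, -0.865, 0.501], [-0.001, 0.501, 0.865], [-1.0, -0.001, 0.0]]
wrist_force: [-0.6, -0.4, -2.1]
grip_width: 0.797
```

```bash
python3 -m crank '[[[0.6,0.43,-0.25,0,0],[0.6,0.43,-0.25,0,0],[0.6,0.43,-0.25,0,0],[0.6,0.43,-0.25,0,0],[0.6,0,0,0,0]]]'| egrep 'pos|force'
python3 -m crank '[[[0.6,0.43,-0.25,0,0],[0.6,0.43,-0.25,0,0],[0.6,0,0,0,0]]]'| egrep 'pos|force|width'
```

```text
tcp_pos: [0.5468, -0.1993, 0.0135]
wrist_force: [1.4, -0.2, -3.2]
tcp_pos: [0.5549, -0.2039, 0.0134]
wrist_force: [0.8, -0.1, -3.4]
grip_width: 0.799
```

```bash
python3 -m crank '[[[0.6,0.26,-0.15,0,0],[0.6,0.26,-0.15,0,0],[0.6,0,0,0,0]]]'| egrep 'pos|force|width'
```

```text
tcp_pos: [0.5561, -0.2046, 0.013]
wrist_force: [-7.3, 5.3, 5.5]
grip_width: 0.797
```

```bash
python3 -m crank '[[[0.6,0.26,-0.15,0,0],[0.6,0,0,0,0]]]'| egrep 'pos|force|width'
```

```text
tcp_pos: [0.5562, -0.2047, 0.0129]
wrist_force: [-12.4, 7.8, 11.3]
grip_width: 0.801
```

It met the stop (force rising, no advance). Releasing, lifting and checking.

```bash
python3 -m crank '[[[0.6,-0.6,0.35,0.1,0],[1,0,0,0,0],[1,0,0,0,0],[1,0,0,0,0],[1,0,0,2,0],[1,-0.8,0.5,4,0],[1,-3,1.7,4,0],[1,-3,1.7,4,0]]]'
python3 -m crank '[[[1,-3,1.7,3,0],[1,-2,1.2,0,0],[1,0,0,0,0]]]' | egrep 'time|pos|force'
python3 look.py t7
```

```text
time_s: 12.7
tcp_pos: [0.4909, -0.1675, 0.1514]
tool_rot: [[0.001, -0.865, 0.502], [-0.001, 0.502, 0.865], [-1.0, -0.001, -0.0]]
wrist_force: [0.9, 0.1, 1.5]
grip_width: 0.998
time_s: 13.0
tcp_pos: [0.4392, -0.137, 0.1811]
wrist_force: [0.7, -0.6, -1.3]
```

View pics/t7.png

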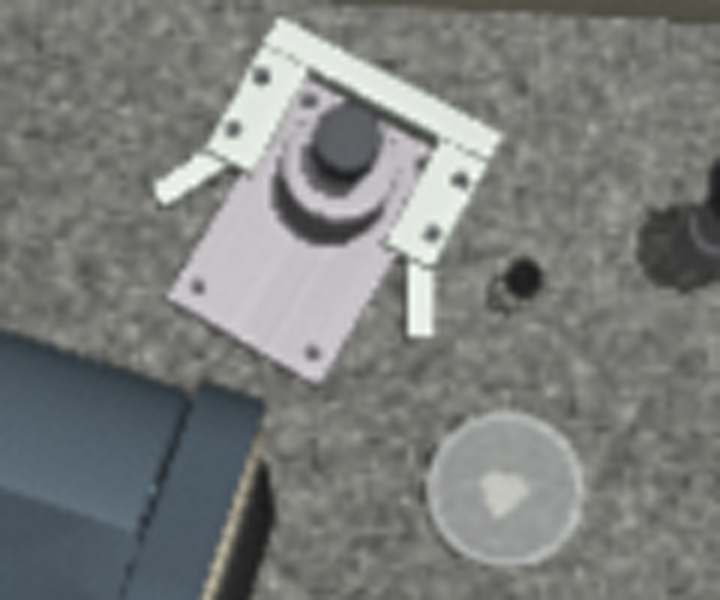

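The die is home: front edge against the stop, lips over the plate, rear corners at (168,297) and (320,384), plunger head at (348,140). Measuring the die and head positions.

Run:
```python
from h import *
Fo=np.array([.6099,-.2373]);h=np.radians(-30.1);R=np.array([[np.cos(h),np.sin(h)],[-np.sin(h),np.cos(h)]])
f=grab_frame("top")
cr=lambda P:(np.array(P,float)+.5)/6-.5+[255,140]
q=ray("top",cr([(168,297),(320,384)]),.01)[:,:2];w=q[0]-q[1];a=np.array([w[1],-w[0]])/np.linalg.norm(w)
o=q.mean(0)+.07*a;print("len",np.linalg.norm(w),"yaw",np.degrees(np.arctan2(a[1],a[0])),"origin",o,"fork",R@(o-Fo))
g=cv2.resize(f[140:240,255:375],None,fx=6,fy=6,interpolation=cv2.INTER_CUBIC).astype(int)
m=((g.max(2)<110)&(g[...,2]-g[...,0]>-5)).astype(np.uint8);m[:,:]&=(np.hypot(*(np.mgrid[0:600,0:720]-np.array([140,348])[:,None,None]))<36).astype(np.uint8)
v,u=np.nonzero(m);print(len(u),np.median(u),np.median(v),"hand",ray("top",cr([(348,140)]),.107)[0],"med",ray("top",cr([(u.mean(),v.mean())]),.107)[0])
print(state()["tcp_pos"])
```

```text
len 0.06872809109719256 yaw -31.29909646564884 origin [ 0.60857716 -0.23637653] fork [-0.00160759  0.00013552]
3756 347.0 141.0 hand [ 0.60651708 -0.23605729  0.107     ] med [ 0.60635445 -0.23574544  0.107     ]
[ 0.44155094 -0.1383516   0.18061453]
```

Home is confirmed (x -1.6 mm, y 0.1 mm, about 1° off). Moving above the head.

```bash
python3 -m crank '[[[1,4.15,-2.45,0,0],[1,4.15,-2.45,0,0],[1,4.15,-2.45,0,0],[1,4.2,-2.4,0,0],[1,0,0,-3,0],[0.6,0,0,-2,0],[0.6,0,0,0,0],[0.6,0,0,0,0]]]'
python3 - <<'E'
from wr import *
f=grab_frame("wrist");np.save("pics/w3.npy",f)
g=f.astype(int);m=((g.max(2)<105)).astype(np.uint8)
# head centre expected pixel and dark row profile through it
p=camera_params("wrist");s=state();T=np.eye(4);T[:3,:3]=s["tool_rot"];T[:3,3]=s["tcp_pos"];M=np.linalg.inv(T@p["hand_eye"])
for w in([.608,-.236,.107],[.608,-.236,.098],[.608,-.236,.062]):
    c=M[:3,:3]@w+M[:3,3];print(w,p["fx"]*c[0]/c[2]+p["cx"],p["fy"]*c[1]/c[2]+p["cy"])
cv2.imwrite("pics/w3.png",f[...,::-1]);print(s["tcp_pos"])
E
```

```text
time_s: 13.9
tcp_pos: [0.6077, -0.2365, 0.1294]
tool_rot: [[-0.001, -0.865, 0.502], [-0.001, 0.502, 0.865], [-1.0, 0.001, -0.001]]
wrist_force: [0.4, -0.0, 0.9]
grip_width: 0.604
[0.608, -0.236, 0.107] 274.5696908789205 261.87846956480286
[0.608, -0.236, 0.098] 274.69084707109215 254.6976442220955
[0.608, -0.236, 0.062] 275.0747227372201 231.945657201292
[ 0.60812631 -0.23646613  0.13045796]
```

View pics/w3.png

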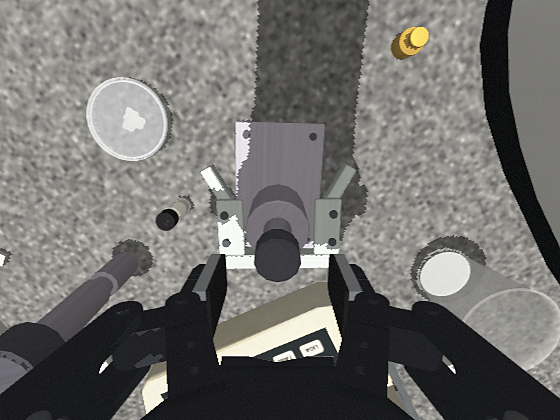

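The head at (278,257) is centred between the fingers (222 and 335). Descending and closing gently.

```bash
python3 -m crank '[[[0.6,0,0,-2,0],[0.6,0,0,-1.4,0],[0.6,0,0,0,0],[0.6,0,0,0,0]]]' | egrep 'pos|force'
python3 -m crank '[[[0.15,0,0,0,0],[0.15,0,0,0,0],[0.15,0,0,0,0],[0.15,0,0,0,0],[0.15,0,0,0,0],[0.15,0,0,0,0]]]' 25
```

```text
tcp_pos: [0.6076, -0.2358, 0.0965]
wrist_force: [-0.3, 0.0, 0.1]
time_s: 14.95
tcp_pos: [0.608, -0.2361, 0.0971]
tool_rot: [[0.002, -0.865, 0.502], [-0.001, 0.502, 0.865], [-1.0, -0.002, 0.0]]
wrist_force: [0.1, 0.2, 5.5]
grip_width: 0.298
```

```bash
python3 -m crank '[[[0.15,0,0,0.2,0],[0.15,0,0,0.2,0],[0.15,0,0,0.2,0],[0.15,0,0,0.2,0],[0.15,0,0,0,0]]]' | egrep 'pos|force|width'
```

```text
tcp_pos: [0.6073, -0.2357, 0.1042]
wrist_force: [0.3, 0.6, -0.4]
grip_width: 0.297
```

Free, with no side load. Lifting the remaining ~17.5 mm.

```bash
python3 -m crank '[[[0.15,0,0,0.3,0],[0.15,0,0,0.3,0],[0.15,0,0,0.3,0],[0.15,0,0,0.3,0],[0.15,0,0,0.3,0],[0.15,0,0,0.25,0],[0.15,0,0,0,0],[0.15,0,0,0,0]]]'
python3 - <<'E'
from h import *
a=grab_frame("side");cv2.imwrite("pics/s9.png",cv2.resize(a[120:260,200:340,::-1],None,fx=4,fy=4,interpolation=cv2.INTER_CUBIC))
E
```

```text
time_s: 16.25
tcp_pos: [0.6073, -0.2356, 0.1216]
tool_rot: [[0.0, -0.865, 0.502], [0.0, 0.502, 0.865], [-1.0, 0.0, 0.0]]
wrist_force: [-0.1, 0.0, -1.6]
grip_width: 0.293
```

No views are left, so I'll check numerically with a brightness profile up the axis in the side view.

Run:
```python
from h import *
f=grab_frame("side");p=camera_params("side");K=np.array([[p['fx'],0,p['cx']],[0,p['fy'],p['cy']],[0,0,1]])
z=np.arange(.03,.16,.004);W=np.c_[np.full(len(z),.6075),np.full(len(z),-.236),z]
uv=cv2.projectPoints(W,p['rvec'],p['tvec'],K,None)[0][:,0]
for (u,v),zz in zip(uv,z):
    r=f[int(round(v)),int(round(u))-8:int(round(u))+9].mean(1).astype(int);print("%.3f"%zz,int(round(u)),int(round(v)),r.tolist())
print(state()["wrist_force"],state()["tcp_pos"])
```

```text
0.030 245 221 [186, 187, 189, 187, 185, 188, 189, 186, 182, 184, 180, 154, 107, 79, 72, 70, 66]
0.034 245 219 [185, 185, 187, 184, 187, 184, 184, 184, 181, 176, 162, 122, 81, 78, 73, 72, 65]
0.038 245 217 [186, 186, 183, 185, 183, 183, 179, 170, 155, 116, 87, 82, 77, 75, 73, 69, 70]
0.042 245 216 [183, 184, 183, 181, 184, 179, 169, 147, 112, 86, 83, 81, 80, 76, 75, 71, 65]
0.046 245 214 [182, 183, 176, 173, 158, 135, 108, 86, 82, 82, 81, 79, 81, 79, 74, 67, 66]
0.050 245 212 [174, 162, 141, 111, 86, 81, 83, 82, 81, 82, 83, 80, 79, 80, 73, 71, 69]
0.054 245 210 [95, 75, 69, 66, 69, 70, 67, 68, 66, 68, 71, 73, 75, 71, 71, 70, 68]
0.058 245 208 [62, 62, 60, 58, 59, 63, 69, 75, 72, 72, 71, 67, 62, 60, 60, 64, 60]
0.062 245 207 [60, 57, 58, 58, 60, 68, 70, 76, 79, 76, 73, 67, 60, 59, 60, 59, 58]
0.066 245 205 [66, 64, 62, 62, 60, 64, 71, 78, 79, 75, 66, 58, 62, 62, 60, 61, 67]
0.070 245 203 [75, 86, 88, 78, 71, 72, 77, 79, 82, 76, 69, 68, 73, 78, 83, 86, 90]
0.074 245 201 [72, 75, 80, 79, 75, 72, 78, 82, 84, 78, 72, 72, 86, 95, 93, 93, 91]
0.078 245 199 [77, 75, 73, 73, 74, 75, 78, 86, 80
[... 1093 characters left out ...]
1, 37, 27, 32, 29, 28, 27, 29, 25, 20, 15, 36]
0.134 244 173 [16, 23, 50, 71, 76, 56, 36, 25, 21, 24, 22, 21, 23, 19, 13, 16, 38]
0.138 244 171 [13, 15, 25, 33, 38, 32, 16, 9, 10, 14, 14, 15, 11, 15, 14, 16, 46]
0.142 244 169 [13, 14, 15, 17, 14, 15, 16, 13, 10, 13, 12, 12, 15, 15, 10, 20, 50]
0.146 244 167 [17, 17, 18, 16, 18, 12, 14, 7, 16, 23, 21, 20, 13, 17, 16, 15, 28]
0.150 243 165 [15, 16, 14, 11, 16, 20, 11, 17, 15, 13, 14, 18, 15, 17, 16, 17, 15]
0.154 243 163 [15, 15, 17, 16, 17, 18, 12, 14, 11, 14, 12, 12, 14, 17, 21, 19, 14]
0.158 243 161 [16, 8, 13, 15, 15, 14, 16, 11, 11, 10, 14, 14, 18, 12, 14, 18, 15]
[ 0.08020187 -0.32812948 -1.32225241] [ 0.60719533 -0.23561957  0.12138522]
```

```bash
python3 -c "
from cell import *
s=state();print(s['time_s'],s['grip_width'],s['wrist_force'],s['dq']);hand_in()"
```

```text
16.35 0.29270685939676 [ 0.08020187 -0.32812948 -1.32225241] [ 0.08834216  0.03689565  0.06330588 -0.02080689  0.0036344   0.00358211
 -0.05081758]
the job is handed in; nothing more can be done
```

The die is home in the fork and the plunger is drawn up about 24 mm and held in the gripper. I handed the job in at about 16 s.

**Getting the die home:** I first pushed it from behind with both fingers. It caught on the right guide, and the wrist force peaked at about 104 N, under the 120 N limit. I backed off, held the plate by its sides and slid it in until it met the stop. The top view then gave x −1.6 mm, y 0.1 mm and about 1° off the fork's axis.

**Drawing the plunger:** I gripped the head at 25 N and lifted straight up. Side force stayed near zero and the final vertical force was about the plunger's own weight (−1.3 N), so nothing jammed and the die wasn't being dragged. The 24 mm comes from how far the arm moved while gripping. The side view showed the head's bottom at about 110–114 mm, which agrees with that lift.

**Failed or differing checks:**
- **Start angle:** the die began about 20° from the fork's axis, more than the 0.15 rad (8.6°) stated.
- **Sideways position:** during the jam, the top and wrist cameras differed by about 6 mm on how far sideways the die was.
- **Groove:** I had no picture views left after the lift, so I checked it only by numbers and didn't see the groove clear the rim.
- **Bystanders:** I didn't re-measure them. No move went near them, and the last pictures showed the petri dish, vial and weight still standing; the spare die base was not in those pictures.

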